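# Release a stuck battery pack from its charger with the latch pin

### The job

The battery pack is locked in the charger: take the release pin from its rack, push it down through the slot in the charger's top and press the hidden latch tab fully home without forcing it, then stand the pin back in its rack. Slide the freed pack out of the charger and set it down upright in the middle of the black rubber mat without dropping it, leaving everything else on the bench where it is.

Things in the scene. Friction and masses are not known exactly. Their poses are not given: they have to be found in the camera images.
- charger: Charger fixed to the bench, 200 x 100 mm. Origin on the bench; x axis runs from the open bay (front) to the yellow housing (back), z up. Black base plate 12 mm thick, x = -110 to 90 mm. Housing x = 0 to 90 mm, top z = 85 mm. The bay (x below 0) has a rail up to z = 20 mm on each side. A hook in the housing holds the pack's tongue till the tab under the slot is pressed to its stop.
- slot (a point): Mouth centre of the slot in the housing's top (charger x 52, y 0, z 85 mm), 12 mm along charger x, 26 mm along y, plate 6 mm. The unseen tab (18 x 22 mm) is centred below it, its face 11 to 39 mm below the mouth (varies, not measured). It slides down 11 mm against a friction of 7 N to a solid stop, frees the pack only in the last 2 mm and stays down. Over 25 N from the pin breaks it.
- pack_mid (a point): Centre, half-way up, of the black battery pack with yellow top (body 92 x 62 x 58 mm, 0.35 to 0.6 kg), 29 mm above its underside. It sits in the bay on the 12 mm base plate at charger x = -55 mm, top at z = 70 mm, 1.5 mm play to each rail. x axis: along the 92 mm towards the housing; y: across the 62 mm, to be gripped from above.
- pack: The same pack; origin under the centre of its body. A grey loop-shaped tongue, 40 mm wide, at half height, projects 42 mm from its +x face into the housing. When freed it is drawn out level towards the charger's -x: the tongue is clear of the housing after 35 mm, then it can be lifted.
- pin_grip (a point): Centre of the orange square handle (20 x 20 x 60 mm) of the release pin that stands upright in the rack; x and y square to its faces, z up along the pin. Below the handle: a dark collar 28 mm across, 5 mm thick, then the steel shaft, 7 mm in diameter, 70 mm long. 70 g.
- pin_tip (a point): Lower end of the pin's steel shaft, on its axis, 105 mm below the centre of the handle; same axes.
- pin: The release pin; origin at the tip of its shaft, same axes as the handle.
- rack_hole (a point): Centre of the mouth of the hole in the top of the plywood rack, a fixed block 80 (x) x 120 (y) x 85 mm high. The round hole is 13 mm wide and 78 mm deep; the pin stands in it with its collar resting flat on the block's top, z = 85 mm.
- mat: Black rubber mat fixed on the bench, 220 (x) x 170 (y) x 4 mm; origin at the centre of its underside, its top is at z = 4 mm.
- dead_pack: Bystander: a second battery pack with a grey top, same size, standing at the far side of the bench; origin under its body.
- glue: Bystander: white glue bottle with a red cap, 60 mm across, 170 mm high; origin under it.
- tape: Bystander: yellow tape measure, about 70 x 34 x 66 mm; origin at its underside.
- offcut_a: Bystander: pale wood offcut 110 x 70 x 40 mm; origin under it.
- offcut_b: Bystander: dark wood offcut 50 x 140 x 30 mm; origin under it.
- screws: Bystander: clear jar with a steel lid, 66 mm across, 75 mm high; origin under it.

How it is judged:
By the outcome, as a careful person would: the job done as asked, in the order asked, and still so for the second after the job is handed in, with the robot touching nothing.
It also fails if it takes over 58 s, if anything falls off the work surface, if the arm or the gripper's body presses on something with over 40 N, if the wrist force passes 120 N, or if a joint passes its speed limit or range.

### The arm

A 6-joint arm with a two-finger parallel gripper is mounted at the origin on the work surface. World frame = base frame: x ahead of the robot, y to its left, z up, the work surface at z = 0. Lengths are in m, angles in rad, forces in N, time in s.
With the tool pointing down it reaches from about 0.35 to 0.975 m from the base axis. Payload 4.9 kg.
Tool frame: the origin (TCP) lies at the very end of the fingers, on their centre line; the grasp point (between the pads) lies 19 mm behind it; z points along the fingers, y is the line along which they close (so a half turn about z gives the same grasp; the last joint's range is limited). The gripper opens to 85 mm and grips with 20 to 120 N. Pads are 22 mm wide; open, the fingers measure 114 mm over their backs; the gripper's body (76 mm by 85 mm) begins 54 mm behind the grasp point. The pads swing forward as they close: fully open they stand 13 mm farther back than shut.
Start: joints at [1.031, 0.053, 1.613, -0, 1.476, -0.119], TCP at [0.255, 0.57, 0.193] pointing down, gripper open.
Joint ranges: [-3.01, 3.01], [-1.01, 2.22], [0.06, 2.58], [-1.02, 4.17], [0.09, 2.62], [-3.14, 3.14]. Speed limits (rad/s): [2.57, 2.57, 3.14, 3.14, 3.14, 3.14].

### API

Orientations are given as a rotation vector (axis times angle).
In Python, from station import ctrl, imaging gives the robot as it stands.
- The arm moves only by the tool play_rows, never from a script. Its argument "series" is a list of rows, each a list of 3 entries, a list of its own where there are three numbers: the opening, from 0 (shut) to 1 (fully open), then the shift along the tool's x, y, z each as a share of 0.05 m, from -1 to 1, then the turn, a rotation vector about the tool's x, y, z each as a share of 8 degrees, from -1 to 1. In form: [[grip, [dx, dy, dz], [ax, ay, az]], ...]. A call has 1 to 8 rows; each row shifts and turns the commanded pose from where the row before left it, along the tool's axes as they then stand; what a row does not reach is not made up. A row lasts 1/8 s, in which the tool goes at most 62.5 mm and 10.7 degrees, less where a joint would pass 70% of its speed; a pose out of reach is approached as far as the arm can. A call with a number of a shift or a turn outside -1 to 1 is refused whole. A call with a gripper value outside its range is refused whole. The fingers move at their own pace and stop on an object; "force" is the grip in N (left out, the last holds). Time passes only in rows, so rows that do not move let the fingers close. It gives the time, the measured TCP pose, the force, the opening and the grip force at its end, in the units of the state.
- ctrl.get_obs(): the state, without advancing time (a new reading comes with each control period).
- imaging.get_image(name): name is "scene" or "side" or "wrist"; returns a dict with "color" (400x640x3 uint8, blue, green, red), "fx", "fy", "cx", "cy" (pixels), "D" ([k1, k2, p1, p2, k3] as OpenCV has them; the pictures are not rectified), "extrinsics" (4x4, takes a point from world to camera coordinates); the wrist camera has in their place "hand_eye" (4x4, takes a point from camera to tool coordinates, whose origin is the TCP and whose axes are the flange's). Camera axes: x right, y down, z forward; pixel columns grow to the right and rows downward; lengths in m; the calibration is good to about 2 mm. A picture is of the moment at which its call begins: read the wrist's pose just before it. There is no depth.
- ctrl.finish_job(): hands the job in; it is judged then, once.
The state is a dict: "t": time; "q": joint angles; "dq": joint speeds; "effort": joint torques, N m; "tool_pos": TCP position; "tool_rot": TCP orientation; "contact_force": force on the tool from outside, world axes, zero at the start; "wrist_torque": the same for the moment, N m; "opening": finger opening in m; "grip_force": force on a finger pad.
Only numpy, scipy, OpenCV 4.12 (cv2) and the standard library are available. Lean on these libraries where they do the work, as an engineer would, in place of code of your own. Each camera call takes 0.05 s, during which the arm holds its last target. There are 200 camera calls.

## Working session

There is one attempt and no reset: what is moved stays moved. The work goes in short steps, Python scripts to look and compute and a tool call to move; the robot and the scene stay as the last step left them, time stands still between calls to the robot, and variables do not carry over. Pictures are saved under pics/ and viewed, at most 10 in all, crops included, and the job is handed in when it is done.

Besides the shell and the picture viewer there is one more tool, called after "Request:" by a JSON object that holds its "name" and its "arguments". play_rows: Moves the arm, as the interface text tells. Shift numbers are shares of 0.05 m and turn numbers shares of 8 degrees, none past 1 either way. Its arguments: {"type":"object","properties":{"series":{"type":"array"},"force":{"type":"number"}},"required":["series"]}

```bash
mkdir -p pics; cat > h.py <<'E'
import sys; sys.path.insert(0,'.')
import numpy as np, cv2
from scipy.spatial.transform import Rotation as R
from station import ctrl, imaging
def snap(name,fn):
    o=ctrl.get_obs(); im=imaging.get_image(name)
    cv2.imwrite('pics/'+fn+'.png',im['color'])
    K=np.array([[im['fx'],0,im['cx']],[0,im['fy'],im['cy']],[0,0,1.]]); D=np.array(im['D'],float)
    if 'hand_eye' in im:
        T=np.eye(4);T[:3,:3]=R.from_rotvec(o['tool_rot']).as_matrix();T[:3,3]=o['tool_pos']
        E=np.linalg.inv(T@np.array(im['hand_eye']))
    else: E=np.array(im['extrinsics'])
    np.savez('pics/'+fn+'.npz',K=K,D=D,E=E); return im['color']
def cam(fn):
    d=np.load('pics/'+fn+'.npz'); return d['K'],d['D'],d['E']
def back(fn,uv,z):
    K,D,E=cam(fn); n=cv2.undistortPoints(np.array(uv,float).reshape(-1,1,2),K,D).reshape(-1,2)
    W=np.linalg.inv(E); d=np.c_[n,np.ones(len(n))]@W[:3,:3].T; c=W[:3,3]
    return c+d*((np.broadcast_to(z,len(n))-c[2])/d[:,2])[:,None]
def proj(fn,P):
    K,D,E=cam(fn); return cv2.projectPoints(np.array(P,float).reshape(-1,1,3),cv2.Rodrigues(E[:3,:3])[0],E[:3,3],K,D)[0].reshape(-1,2)
def move(goal,rotz=None,rv=None):
    """tool-axis shift in units"""
    o=ctrl.get_obs(); M=R.from_rotvec(o['tool_rot']); return M.inv().apply(np.array(goal)-o['tool_pos'])/0.05
E
python3 - <<'E'
from h import *
a=snap('scene','s0');b=snap('side','d0')
c=np.vstack([a,b]);cv2.imwrite('pics/both.png',cv2.resize(a,(800,500)));cv2.imwrite('pics/bd.png',cv2.resize(b,(800,500)))
o=ctrl.get_obs();print(o); print(R.from_rotvec(o['tool_rot']).as_matrix().round(3))
E
```

```text
{'t': 0.1, 'q': array([ 1.03100392e+00,  5.32400778e-02,  1.61413699e+00,  4.01618111e-06,
        1.47598680e+00, -1.19003175e-01]), 'dq': array([-0.00087209, -0.00126176, -0.00047314, -0.00072943,  0.0015267 ,
        0.0010021 ]), 'effort': array([ 1.25382971e-04, -3.94903207e+01, -3.71363997e+01, -1.59990900e-04,
        3.86057451e-03, -1.04598570e-05]), 'tool_pos': array([0.2549813 , 0.56994579, 0.19232925]), 'tool_rot': array([-6.55988444e-01, -3.07175085e+00,  2.63012739e-03]), 'contact_force': array([-0.52132852, -0.16182459,  0.3016771 ]), 'wrist_torque': array([0.01511692, 0.00153342, 0.02987774]), 'grip_force': 0.0, 'opening': 0.0856381029352749}
[[-0.913  0.408 -0.001]
 [ 0.408  0.913 -0.002]
 [ 0.    -0.002 -1.   ]]
```

View pics/both.png

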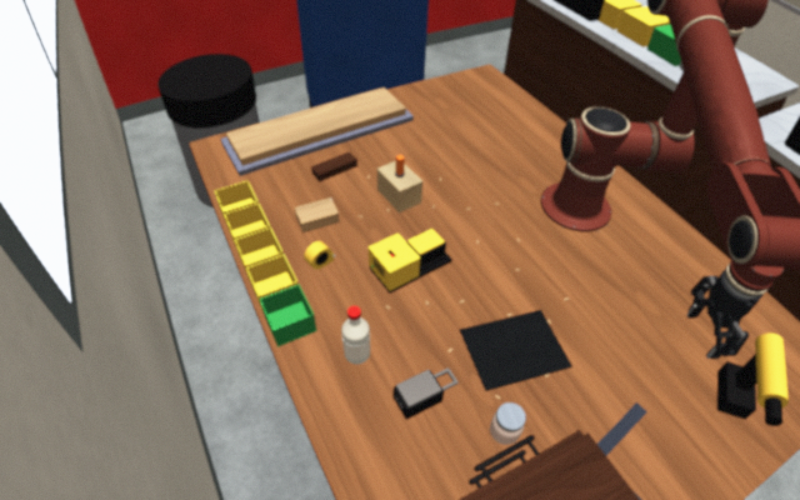

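View pics/bd.png

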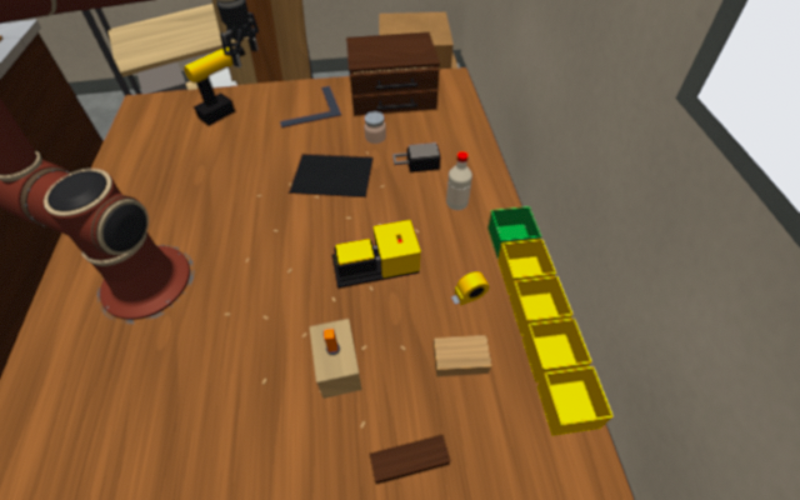

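The scene view shows the pin (400,160), charger (395,258), pack (430,243) and mat (515,350). The side view shows the pin top at (329,335), housing top (397,238), slot (400,239), pack (355,252) and mat (332,175).

```bash
python3 - <<'E'
from h import *
s=0.8
def q(fn,l,z): print(fn,back(fn,np.array(l)*s,z).round(3)[:,:2].tolist())
q('d0',[(329,335)],.15);q('s0',[(400,157)],.15)
print('housing');q('d0',[(375,228),(414,221),(420,248),(380,254),(400,239)],.085);q('s0',[(369,250),(397,236),(420,258),(385,277),(392,254)],.085)
print('pack');q('d0',[(337,246),(370,240),(376,262),(338,267)],.07);q('s0',[(408,240),(433,231),(446,246),(421,259)],.07)
print('mat');q('d0',[(305,155),(372,156),(366,196),(290,190)],.004);q('s0',[(461,330),(543,312),(570,367),(488,388)],.004)
print('rack');q('d0',[(310,327),(349,320),(359,376),(322,386)],.085)
E
```

```text
d0 [[0.462, -0.279]]
s0 [[0.461, -0.274]]
housing
d0 [[0.57, 0.025], [0.665, 0.035], [0.667, -0.048], [0.575, -0.054], [0.625, -0.016]]
s0 [[0.666, -0.048], [0.581, -0.06], [0.565, 0.033], [0.67, 0.048], [0.621, -0.01]]
pack
d0 [[0.477, -0.006], [0.555, 0.002], [0.564, -0.064], [0.477, -0.067]]
s0 [[0.555, -0.047], [0.481, -0.046], [0.478, 0.016], [0.557, 0.026]]
mat
d0 [[0.387, 0.414], [0.587, 0.382], [0.557, 0.216], [0.347, 0.268]]
s0 [[0.552, 0.218], [0.34, 0.268], [0.381, 0.422], [0.58, 0.376]]
rack
d0 [[0.417, -0.221], [0.496, -0.215], [0.508, -0.337], [0.439, -0.348]]
```

Request:
{"name": "play_rows", "arguments": {"series": [[1,[0,-0.5,-1],[0,0,-1]],[1,[0,-1,-1],[0,0,-1]],[1,[-0.2,-1,-0.2],[0,0,-1]],[1,[-0.25,-1,0],[0,0,0]],[1,[-0.25,-1,0],[0,0,0]],[1,[-0.25,-1,0],[0,0,0]],[1,[-0.25,-1,0],[0,0,0]],[1,[-0.25,-1,0],[0,0,0]]]}}

```text
t: 1.1
tool_pos: [0.2975, 0.2026, 0.2972]
tool_rot: [0.002, 3.142, -0.0]
contact_force: [-0.0, -0.2, -0.3]
opening: 0.0854
grip_force: 0.0
```

Request:
{"name": "play_rows", "arguments": {"series": [[1,[-0.25,-1,0],[0,0,0]],[1,[-0.25,-1,0],[0,0,0]],[1,[-0.25,-1,0],[0,0,0]],[1,[-0.25,-1,0],[0,0,0]],[1,[-0.25,-1,0],[0,0,0]],[1,[-0.25,-1,0],[0,0,0]],[1,[-0.25,-1,0],[0,0,0]],[1,[-0.25,-0.5,0],[0,0,0]]]}}

```text
t: 2.1
tool_pos: [0.3967, -0.1732, 0.2968]
tool_rot: [-0.008, -3.14, -0.001]
contact_force: [0.1, 0.2, 0.4]
opening: 0.0857
grip_force: 0.0
```

```bash
python3 - <<'E'
from h import *
print(imaging.get_image('wrist')['hand_eye']); o=ctrl.get_obs(); print(o['t'],o['tool_pos'],R.from_rotvec(o['tool_rot']).as_matrix().round(3))
snap('wrist','w0')
E
```

```text
[[-3.24936130e-04 -9.44987729e-01 -3.27105620e-01  8.50935267e-02]
 [ 9.99999847e-01 -1.60333510e-04 -5.30173955e-04 -4.61537876e-04]
 [ 4.48561890e-04 -3.27105742e-01  9.44987636e-01 -1.81318322e-01]
 [ 0.00000000e+00  0.00000000e+00  0.00000000e+00  1.00000000e+00]]
2.15 [ 0.39748359 -0.1748431   0.29632941] [[-1.     0.006 -0.001]
 [ 0.006  1.    -0.001]
 [ 0.001 -0.001 -1.   ]]
```

Request:
{"name": "play_rows", "arguments": {"series": [[1,[-0.3,-1,0],[0,0,0]],[1,[-0.2,-1,0],[0,0,0]],[1,[0,0,0],[0,0,0]]]}}

```text
t: 2.58
tool_pos: [0.4215, -0.2721, 0.2965]
tool_rot: [-0.006, -3.14, -0.003]
contact_force: [0.6, 0.1, -0.0]
opening: 0.0854
grip_force: 0.0
```

```bash
python3 - <<'E'
from h import *
a=snap('wrist','w1');cv2.imwrite('pics/w1b.png',cv2.resize(a,(800,500)))
print(ctrl.get_obs()['tool_pos'])
E
```

```text
[ 0.42148548 -0.27083734  0.29683625]
```

View pics/w1b.png

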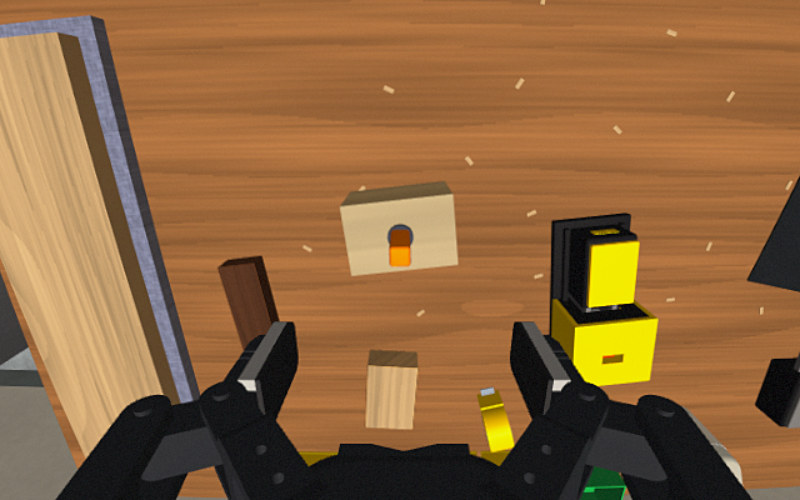

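The wrist view shows the pin handle top at (400,256), the rack top around (400,235), the slot at (613,359), the housing and the pack at (613,272).

```bash
python3 - <<'E'
from h import *
a=cv2.imread('pics/w1.png')[150:320,270:535]
cv2.imwrite('pics/w1c.png',cv2.resize(a,None,fx=3,fy=3,interpolation=cv2.INTER_CUBIC))
E
```

```text
(no output)
```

View pics/w1c.png

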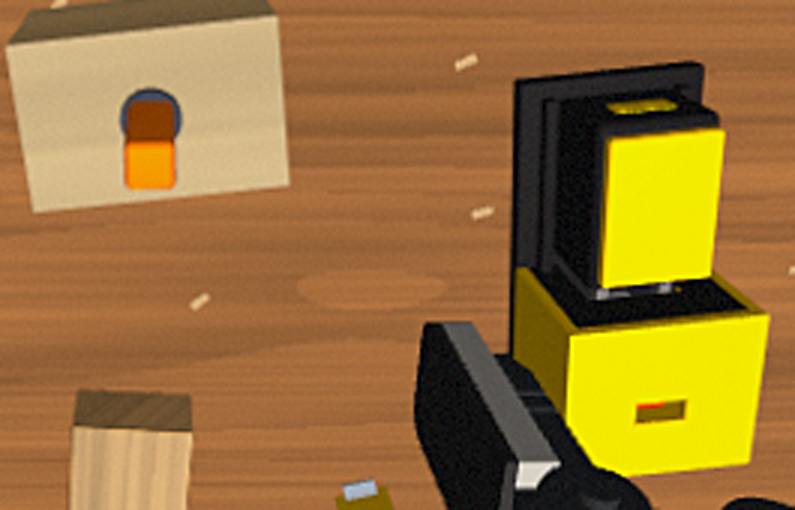

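```bash
python3 - <<'E'
from h import *
def q(n,l,z):
    p=back('w1',np.array(l)/3+(270,150),z)[:,:2]; print(n,p.round(4).tolist(),p.mean(0).round(4)); return p
def ang(v): return np.degrees(np.arctan2(v[1],v[0])).round(1)
p=q('pintop',[(126,141),(174,141),(175,187),(126,188)],.15);print(ang(p[1]-p[0]),ang(p[2]-p[1]))
q('collar',[(151,118)],.09)
p=q('rack',[(10,45),(276,16),(289,185),(34,212)],.085);print(ang(p[1]-p[0]),ang(p[2]-p[1]),ang(p[2]-p[3]),ang(p[3]-p[0]))
p=q('hous',[(570,333),(768,315),(750,463)],.085);print(ang(p[1]-p[0]),ang(p[2]-p[1]))
p=q('slot',[(637,403),(687,400),(684,421),(637,424)],.085);sl=p.mean(0)
p=q('pack',[(609,138),(725,129),(711,278),(600,287)],.07);print(ang(p[1]-p[0]),ang(p[2]-p[1]),ang(p[2]-p[3]),ang(p[3]-p[0]))
print(ang(sl-p.mean(0)),np.linalg.norm(sl-p.mean(0)))
E
```

```text
pintop [[0.4494, -0.2849], [0.4495, -0.2666], [0.4684, -0.2662], [0.4687, -0.2852]] [ 0.459  -0.2758]
89.7 1.2
collar [[0.4592, -0.2759]] [ 0.4592 -0.2759]
rack [[0.4267, -0.3379], [0.4143, -0.221], [0.4937, -0.212], [0.5068, -0.3312]] [ 0.4604 -0.2755]
96.0 6.5 96.2 4.8
hous [[0.5739, -0.0682], [0.5651, 0.0312], [0.6548, 0.0419]] [0.5979 0.0016]
95.0 6.8
slot [[0.6157, -0.0268], [0.6143, -0.0007], [0.6272, 0.0002], [0.6286, -0.0245]] [ 0.6215 -0.013 ]
pack [[0.4765, -0.0571], [0.4722, -0.0011], [0.552, 0.0079], [0.5564, -0.0489]] [ 0.5143 -0.0248]
94.4 6.4 94.4 5.9
6.3 0.1078380266169437
```

The pin stands at (0.459,-0.276), and the slot is at (0.6215,-0.013). The charger yaw is about 5.7°.

Request:
{"name": "play_rows", "arguments": {"series": [[1,[-0.75,-0.1,0],[0,0,0]],[1,[0,0,1],[0,0,0]],[1,[0,0,1],[0,0,0]],[1,[0,0,1],[0,0,0]],[1,[0,0,0.6],[0,0,0]],[1,[0,0,0.3],[0,0,0]],[1,[0,0,0],[0,0,0]]], "force": 50}}

```text
t: 3.5
tool_pos: [0.459, -0.275, 0.1024]
tool_rot: [-0.001, -3.141, -0.001]
contact_force: [0.0, -0.0, -1.0]
opening: 0.0851
grip_force: 0.0
```

Request:
{"name": "play_rows", "arguments": {"series": [[0,[0,0,0],[0,0,0]],[0,[0,0,0],[0,0,0]],[0,[0,0,0],[0,0,0]],[0,[0,0,0],[0,0,0]],[0,[0,0,0],[0,0,0]],[0,[0,0,0],[0,0,0]]], "force": 50}}

```text
t: 4.25
tool_pos: [0.4598, -0.2765, 0.1034]
tool_rot: [0.003, 3.14, -0.001]
contact_force: [0.1, 0.7, 4.5]
opening: 0.0184
grip_force: 50.6
```

Request:
{"name": "play_rows", "arguments": {"series": [[0,[0,0,-0.4],[0,0,0]],[0,[0,0,-0.9],[0,0,0]],[0,[0,0,-0.9],[0,0,0]],[0,[-0.2,0.4,-0.1],[0,0,0]],[0,[-0.5,0.9,0],[0,0,0]],[0,[-0.6,1,0],[0,0,0]],[0,[-0.6,1,0],[0,0,0]],[0,[-0.6,1,0],[0,0,0]]]}}

```text
t: 5.25
tool_pos: [0.5853, -0.0597, 0.2184]
tool_rot: [0.003, 3.141, -0.001]
contact_force: [0.7, -1.0, -0.5]
opening: 0.0181
grip_force: 50.0
```

Request:
{"name": "play_rows", "arguments": {"series": [[0,[-0.5,0.7,0],[0,0,0]],[0,[-0.24,0.25,0],[0,0,0]],[0,[0,0,0],[0,0,0]],[0,[0,0,0],[0,0,0]]]}}

```text
t: 5.75
tool_pos: [0.6212, -0.0152, 0.2177]
tool_rot: [-0.005, -3.141, 0.001]
contact_force: [-0.0, -0.3, -1.0]
opening: 0.0185
grip_force: 50.0
```

```bash
python3 - <<'E'
from h import *
o=ctrl.get_obs();print(o['t'],o['tool_pos'],o['tool_rot'],o['contact_force'])
w=snap('wrist','w2');d=snap('side','d2')
p=proj('w2',[[*o['tool_pos'][:2],o['tool_pos'][2]-.088]])[0];s=proj('w2',[[.6215,-.013,.085]])[0]
p2=proj('d2',[[*o['tool_pos'][:2],o['tool_pos'][2]-.088]])[0];s2=proj('d2',[[.6215,-.013,.085]])[0]
print(p,s,p2,s2)
def crop(a,c,h,f):
    x,y=int(max(c[0]-h,0)),int(max(c[1]-h,0));print('org',x,y); return cv2.resize(a[y:y+2*h,x:x+2*h],(400,400),interpolation=cv2.INTER_CUBIC)
A=crop(w,p,60,1);B=crop(d,s2,40,1)
cv2.imwrite('pics/c2.png',np.hstack([A,B]))
E
```

```text
5.75 [ 0.62119589 -0.01518934  0.21766186] [-5.03275179e-03 -3.14099641e+00  8.63914251e-04] [-0.00369989 -0.25435212 -1.03590645]
[323.52308642 188.84308958] [325.51820637 176.55436617] [318.53886457 180.98270366] [318.76973303 190.52863485]
org 263 128
org 278 150
```

View pics/c2.png

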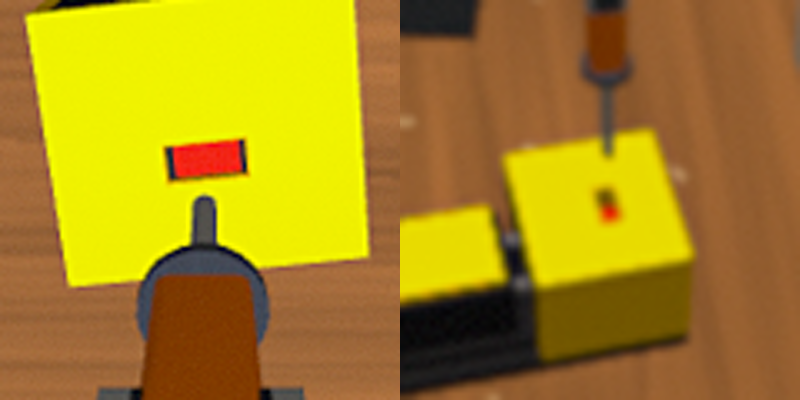

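The wrist crop shows the tip at crop (204,199) and the slot centre at (206,160). The side crop has the tip at (608,153) and the slot at (608,206).

```bash
python3 - <<'E'
from h import *
f=lambda l:np.array(l)*.3+(263,128)
p=back('w2',f([(165,148),(245,139),(247,172),(169,181)]),.085);print(p.round(4),p.mean(0))
h=back('w2',f([(69,287),(369,257),(26,14)]),.085);print(h.round(4))
print(back('w2',f([(204,200)]),.1297))
g=lambda l:np.array(l)*.2+(278-80,150)
print('side',back('d2',g([(608,206)]),.085),back('d2',g([(608,154)]),.1297))
c=np.radians(5.8);print(h[:2].mean(0)[:2]+.052*np.array([np.cos(c),np.sin(c)]))
E
```

```text
[[ 6.169e-01 -2.690e-02  8.500e-02]
 [ 6.140e-01 -1.300e-03  8.500e-02]
 [ 6.249e-01 -6.000e-04  8.500e-02]
 [ 6.279e-01 -2.570e-02  8.500e-02]] [ 0.62091491 -0.01362395  0.085     ]
[[ 0.6647 -0.0598  0.085 ]
 [ 0.6543  0.0403  0.085 ]
 [ 0.5744 -0.0689  0.085 ]]
[[ 0.62036389 -0.01455749  0.1297    ]]
side [[ 0.6235909  -0.01582337  0.085     ]] [[ 0.62422873 -0.01493145  0.1297    ]]
[ 0.71126229 -0.00448716]
```

Request:
{"name": "play_rows", "arguments": {"series": [[0,[0,0,0.4],[0,0,0]],[0,[0,0,0.4],[0,0,0]],[0,[0,0,0.15],[0,0,0]],[0,[0,0,0.05],[0,0,0]],[0,[0,0,0.05],[0,0,0]],[0,[0,0,0.05],[0,0,0]],[0,[0,0,0],[0,0,0]]]}}

```text
t: 6.72
tool_pos: [0.6219, -0.014, 0.1628]
tool_rot: [0.003, 3.141, -0.0]
contact_force: [0.0, -0.1, -1.6]
opening: 0.018
grip_force: 50.0
```

Request:
{"name": "play_rows", "arguments": {"series": [[0,[0,0,0.04],[0,0,0]],[0,[0,0,0.04],[0,0,0]],[0,[0,0,0.04],[0,0,0]],[0,[0,0,0.02],[0,0,0]],[0,[0,0,0],[0,0,0]]]}}

```text
t: 7.35
tool_pos: [0.6221, -0.014, 0.1562]
tool_rot: [0.003, 3.141, -0.0]
contact_force: [-0.7, 1.0, 2.3]
opening: 0.0184
grip_force: 50.3
```

Request:
{"name": "play_rows", "arguments": {"series": [[0,[0,0,0.04],[0,0,0]],[0,[0,0,0.02],[0,0,0]],[0,[0,0,0],[0,0,0]]]}}

```text
t: 7.72
tool_pos: [0.6227, -0.0141, 0.1543]
tool_rot: [0.003, 3.139, -0.0]
contact_force: [-1.0, 0.3, 5.5]
opening: 0.0181
grip_force: 50.7
```

Request:
{"name": "play_rows", "arguments": {"series": [[0,[0,0,0.04],[0,0,0]],[0,[0,0,0.02],[0,0,0]],[0,[0,0,0],[0,0,0]]]}}

```text
t: 8.1
tool_pos: [0.6227, -0.0141, 0.1512]
tool_rot: [0.003, 3.139, -0.001]
contact_force: [-1.1, -0.6, 5.0]
opening: 0.018
grip_force: 50.7
```

Request:
{"name": "play_rows", "arguments": {"series": [[0,[0,0,0.03],[0,0,0]],[0,[0,0,0.03],[0,0,0]],[0,[0,0,0],[0,0,0]]]}}

```text
t: 8.48
tool_pos: [0.6227, -0.0141, 0.1482]
tool_rot: [0.003, 3.139, -0.0]
contact_force: [-0.7, 0.4, 5.5]
opening: 0.018
grip_force: 50.7
```

Request:
{"name": "play_rows", "arguments": {"series": [[0,[0,0,0.02],[0,0,0]],[0,[0,0,0],[0,0,0]]]}}

```text
t: 8.72
tool_pos: [0.6227, -0.0141, 0.1473]
tool_rot: [0.003, 3.139, -0.0]
contact_force: [0.1, 0.3, 6.2]
opening: 0.0183
grip_force: 50.7
```

Request:
{"name": "play_rows", "arguments": {"series": [[0,[0,0,0.02],[0,0,0]],[0,[0,0,0],[0,0,0]]]}}

```text
t: 8.98
tool_pos: [0.6227, -0.0141, 0.1463]
tool_rot: [0.003, 3.139, -0.0]
contact_force: [-1.0, 0.2, 5.0]
opening: 0.0185
grip_force: 50.8
```

Request:
{"name": "play_rows", "arguments": {"series": [[0,[0,0,0.02],[0,0,0]],[0,[0,0,0],[0,0,0]]]}}

```text
t: 9.22
tool_pos: [0.6227, -0.014, 0.1453]
tool_rot: [0.003, 3.139, -0.0]
contact_force: [-0.4, 0.3, 5.4]
opening: 0.0186
grip_force: 50.8
```

Request:
{"name": "play_rows", "arguments": {"series": [[0,[0,0,0.01],[0,0,0]],[0,[0,0,0],[0,0,0]]]}}

```text
t: 9.48
tool_pos: [0.6228, -0.0141, 0.1449]
tool_rot: [0.003, 3.139, -0.0]
contact_force: [-0.3, -0.1, 5.7]
opening: 0.0181
grip_force: 50.8
```

Request:
{"name": "play_rows", "arguments": {"series": [[0,[0,0,0.01],[0,0,0]],[0,[0,0,0],[0,0,0]]]}}

```text
t: 9.72
tool_pos: [0.6229, -0.0141, 0.1448]
tool_rot: [0.003, 3.138, -0.001]
contact_force: [-0.8, 0.7, 6.2]
opening: 0.0184
grip_force: 50.9
```

Request:
{"name": "play_rows", "arguments": {"series": [[0,[0,0,0.01],[0,0,0]],[0,[0,0,0],[0,0,0]]]}}

```text
t: 9.98
tool_pos: [0.6232, -0.0141, 0.1447]
tool_rot: [0.003, 3.138, -0.001]
contact_force: [-1.8, 0.0, 7.8]
opening: 0.0185
grip_force: 51.0
```

Request:
{"name": "play_rows", "arguments": {"series": [[0,[0,0,0.01],[0,0,0]],[0,[0,0,0],[0,0,0]]]}}

```text
t: 10.22
tool_pos: [0.6234, -0.0141, 0.1446]
tool_rot: [0.003, 3.137, -0.001]
contact_force: [-0.4, 0.3, 8.2]
opening: 0.0183
grip_force: 51.1
```

Request:
{"name": "play_rows", "arguments": {"series": [[0,[0,0,0.02],[0,0,0]],[0,[0,0,0],[0,0,0]]]}}

```text
t: 10.48
tool_pos: [0.6238, -0.0142, 0.1445]
tool_rot: [0.003, 3.136, -0.001]
contact_force: [-0.9, 1.0, 10.6]
opening: 0.0182
grip_force: 51.4
```

Request:
{"name": "play_rows", "arguments": {"series": [[0,[0,0,-0.4],[0,0,0]],[0,[0,0,-0.6],[0,0,0]],[0,[0,0,-0.5],[0,0,0]],[0,[0.24,-0.25,0],[0,0,0]],[0,[0.5,-0.7,0],[0,0,0]],[0,[0.6,-1,0],[0,0,0]],[0,[0.6,-1,0],[0,0,0]],[0,[0.6,-1,0],[0,0,0]]]}}

```text
t: 11.48
tool_pos: [0.4916, -0.2125, 0.2136]
tool_rot: [-0.003, -3.139, -0.001]
contact_force: [0.7, -1.0, -0.7]
opening: 0.0181
grip_force: 50.0
```

Request:
{"name": "play_rows", "arguments": {"series": [[0,[0.5,-0.9,0],[0,0,0]],[0,[0.2,-0.4,0],[0,0,0]],[0,[0,0,0],[0,0,0]],[0,[0,0,0],[0,0,0]]]}}

```text
t: 11.98
tool_pos: [0.4586, -0.2755, 0.2145]
tool_rot: [-0.003, -3.14, -0.002]
contact_force: [0.5, 0.1, -1.5]
opening: 0.0183
grip_force: 50.0
```

```bash
python3 - <<'E'
from h import *
o=ctrl.get_obs();print(o['t'],o['tool_pos'],o['tool_rot'],o['contact_force'])
w=snap('wrist','w3');d=snap('side','d3')
tip=[*o['tool_pos'][:2],o['tool_pos'][2]-.088]
p=proj('w3',[tip])[0];p2=proj('d3',[tip])[0];print(p,p2)
def crop(a,c,h):
    x,y=int(max(c[0]-h,0)),int(max(c[1]-h,0));print('org',x,y); return cv2.resize(a[y:y+2*h,x:x+2*h],(400,400),interpolation=cv2.INTER_CUBIC)
cv2.imwrite('pics/c3.png',np.hstack([crop(w,p,60),crop(d,p2,40)]))
E
```

```text
11.975 [ 0.4586251  -0.27548838  0.21446206] [-3.10721257e-03 -3.14028059e+00 -2.17165667e-03] [ 0.54656567  0.13650054 -1.50187735]
[323.33786635 188.90904259] [262.90053196 271.40894841]
org 263 128
org 222 231
```

View pics/c3.png

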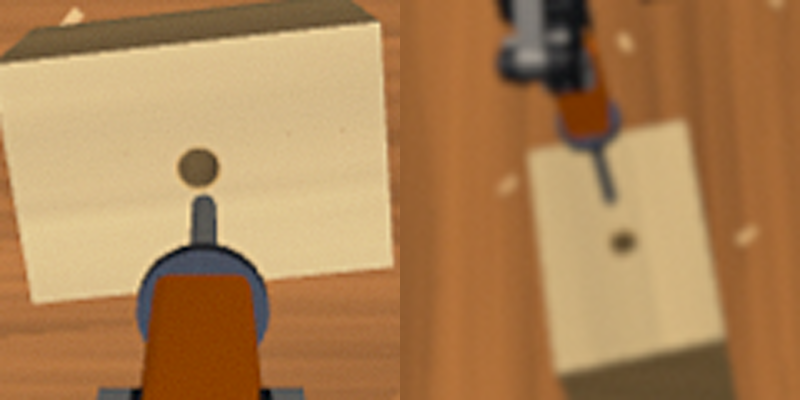

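The wrist crop shows the hole at (198,167) and the tip end at (204,200). In the side crop the hole is at (622,242) and the tip at (611,201).

```bash
python3 - <<'E'
from h import *
f=lambda l:np.array(l)*.3+(263,128); g=lambda l:(np.array(l)-(400,0))*.2+(222,231)
z=.2145-.088
print(back('w3',f([(198,167)]),.085),back('w3',f([(204,200)]),z),back('d3',g([(622,242)]),.085),back('d3',g([(611,201)]),z))
E
```

```text
[[ 0.45965342 -0.27637964  0.085     ]] [[ 0.45772907 -0.27468505  0.1265    ]] [[ 0.46162041 -0.27607418  0.085     ]] [[ 0.46168814 -0.27533759  0.1265    ]]
```

Request:
{"name": "play_rows", "arguments": {"series": [[0,[-0.02,-0.025,0.4],[0,0,0]],[0,[0,0,0.3],[0,0,0]],[0,[0,0,0.2],[0,0,0]],[0,[0,0,0.2],[0,0,0]],[0,[0,0,0.2],[0,0,0]]]}}

```text
t: 12.7
tool_pos: [0.4603, -0.2775, 0.15]
tool_rot: [0.003, 3.141, -0.0]
contact_force: [-0.1, -0.1, 0.0]
opening: 0.0182
grip_force: 50.0
```

Request:
{"name": "play_rows", "arguments": {"series": [[0,[0,0,0.3],[0,0,0]],[0,[0,0,0.3],[0,0,0]],[0,[0,0,0.2],[0,0,0]],[0,[0,0,0.08],[0,0,0]],[0,[0,0,0.02],[0,0,0]],[0,[0,0,0],[0,0,0]]]}}

```text
t: 13.45
tool_pos: [0.4606, -0.2777, 0.1061]
tool_rot: [0.003, 3.141, -0.001]
contact_force: [0.2, 0.5, -0.4]
opening: 0.0181
grip_force: 50.0
```

Request:
{"name": "play_rows", "arguments": {"series": [[0,[0,0,0.03],[0,0,0]],[0,[0,0,0.02],[0,0,0]],[0,[0,0,0],[0,0,0]]]}}

```text
t: 13.82
tool_pos: [0.4605, -0.2775, 0.1035]
tool_rot: [0.003, 3.141, -0.001]
contact_force: [-0.3, 0.9, 0.5]
opening: 0.0181
grip_force: 50.1
```

Request:
{"name": "play_rows", "arguments": {"series": [[0.4,[0,0,0],[0,0,0]],[0.8,[0,0,0],[0,0,0]],[1,[0,0,0],[0,0,0]],[1,[0,0,0],[0,0,0]],[1,[0,0,0],[0,0,0]],[1,[0,0,-0.6],[0,0,0]],[1,[0,0,-1],[0,0,0]],[1,[0,0,-0.8],[0,0,-0.72]]]}}

```text
t: 14.82
tool_pos: [0.4604, -0.2776, 0.2251]
tool_rot: [-0.159, 3.137, -0.001]
contact_force: [0.5, -0.8, 0.5]
opening: 0.0859
grip_force: 0.0
```

```bash
python3 - <<'E'
from h import *
o=ctrl.get_obs();print(o['t'],o['tool_pos'],R.from_rotvec(o['tool_rot']).as_matrix().round(3))
c=np.radians(5.8);u=np.array([np.cos(c),np.sin(c)])
for s in [(.6215,-.013),(.6209,-.0136)]:print('pack from slot',np.array(s)-.107*u)
print('shift',move([.5146,-.0242,.215]))
w=snap('wrist','w4');cv2.imwrite('pics/w4b.png',cv2.resize(w,None,fx=1.25,fy=1.25))
E
```

```text
14.825 [ 0.4604494  -0.27755466  0.22506878] [[-0.995 -0.101  0.001]
 [-0.101  0.995 -0.001]
 [-0.001 -0.001 -1.   ]]
pack from slot [ 0.51504776 -0.02381302]
pack from slot [ 0.51444776 -0.02441302]
shift [-1.5900484   4.93165668  0.19851744]
```

View pics/w4b.png

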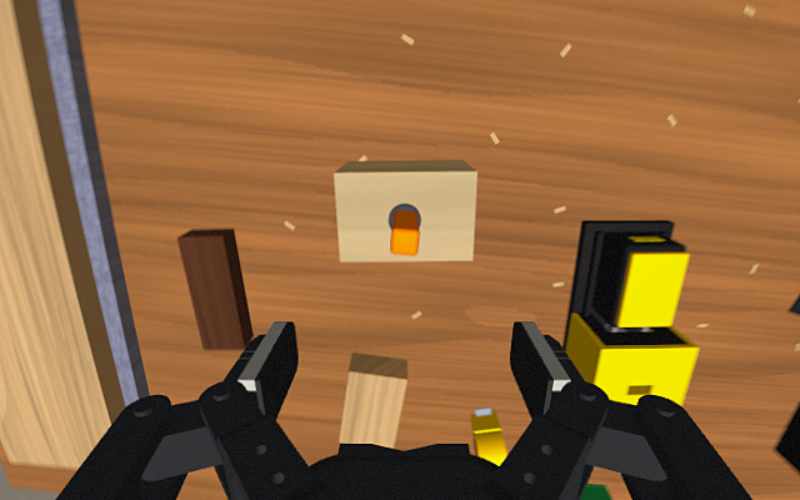

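The pin stands in the rack with its collar flat on the block at (405,217). Next I go over the pack.

Request:
{"name": "play_rows", "arguments": {"series": [[1,[-0.27,0.83,0],[0,0,0]],[1,[-0.27,0.83,0],[0,0,0]],[1,[-0.27,0.83,0],[0,0,0]],[1,[-0.26,0.82,0],[0,0,0]],[1,[-0.26,0.82,0],[0,0,0]],[1,[-0.26,0.8,0.2],[0,0,0]],[1,[0,0,0.8],[0,0,0]],[1,[0,0,0.8],[0,0,0]]]}}

```text
t: 15.88
tool_pos: [0.5156, -0.0236, 0.1325]
tool_rot: [-0.157, 3.136, -0.001]
contact_force: [-0.8, 0.4, -0.4]
opening: 0.0856
grip_force: 0.0
```

```bash
python3 - <<'E'
from h import *
o=ctrl.get_obs();print(o['tool_pos'],o['contact_force'])
w=snap('wrist','w5')
c=np.radians(5.8);u=np.array([np.cos(c),np.sin(c)]);v=np.array([-u[1],u[0]]);m=np.array([.5148,-.0241])
P=[[*(m+a*u+b*v),.07] for a,b in[(-.046,-.031),(-.046,.031),(.046,.031),(.046,-.031)]]
P=proj('w5',P)
cv2.polylines(w,[(P*16).astype(int).reshape(-1,1,2)],True,(0,0,255),1,cv2.LINE_AA,4)
cv2.imwrite('pics/w5b.png',cv2.resize(w[60:340,180:480],None,fx=2,fy=2,interpolation=cv2.INTER_CUBIC))
E
```

```text
[ 0.5155581  -0.0235946   0.13246909] [-0.81833043  0.4034941  -0.40019792]
```

View pics/w5b.png

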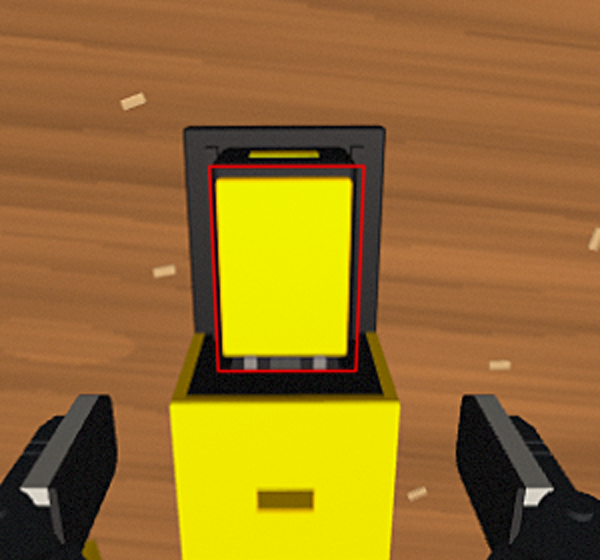

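The predicted outline lies about 1 mm right of the pack at (285,265). The slot at (285,498) is now dark because the tab is down. I correct by 1 mm and descend.

Request:
{"name": "play_rows", "arguments": {"series": [[1,[0,-0.03,0.7],[0,0,0]],[1,[0,0,0.7],[0,0,0]],[1,[0,0,0.5],[0,0,0]],[1,[0,0,0.19],[0,0,0]],[1,[0,0,0],[0,0,0]]]}}

```text
t: 16.55
tool_pos: [0.5153, -0.0258, 0.0288]
tool_rot: [0.154, -3.137, -0.0]
contact_force: [0.3, -0.3, 0.4]
opening: 0.0854
grip_force: 0.0
```

Request:
{"name": "play_rows", "arguments": {"series": [[0.6,[0,0,0],[0,0,0]],[0.6,[0,0,0],[0,0,0]],[0.6,[0,0,0],[0,0,0]],[0.6,[0,0,0],[0,0,0]]], "force": 60}}

```text
t: 17.05
tool_pos: [0.5154, -0.0258, 0.0289]
tool_rot: [-0.155, 3.137, -0.0]
contact_force: [0.6, 0.7, 0.4]
opening: 0.0515
grip_force: 0.0
```

Request:
{"name": "play_rows", "arguments": {"series": [[0.5,[0,0,0],[0,0,0]],[0.5,[0,0,0],[0,0,0]],[0.5,[0,0,0],[0,0,0]]], "force": 20}}

```text
t: 17.42
tool_pos: [0.5165, -0.0258, 0.0302]
tool_rot: [-0.155, 3.136, -0.0]
contact_force: [-0.9, -0.0, 5.8]
opening: 0.0427
grip_force: 3.0
```

```bash
python3 - <<'E'
from h import *
w=snap('wrist','w6');d=snap('side','d6')
p=proj('d6',[[.53,-.02,.05]])[0].astype(int)
B=cv2.resize(d[p[1]-50:p[1]+50,p[0]-50:p[0]+50],(400,400),interpolation=cv2.INTER_CUBIC)
A=cv2.resize(w[60:360,170:470],(400,400))
cv2.imwrite('pics/c6.png',np.hstack([A,B]))
E
```

```text
(no output)
```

View pics/c6.png

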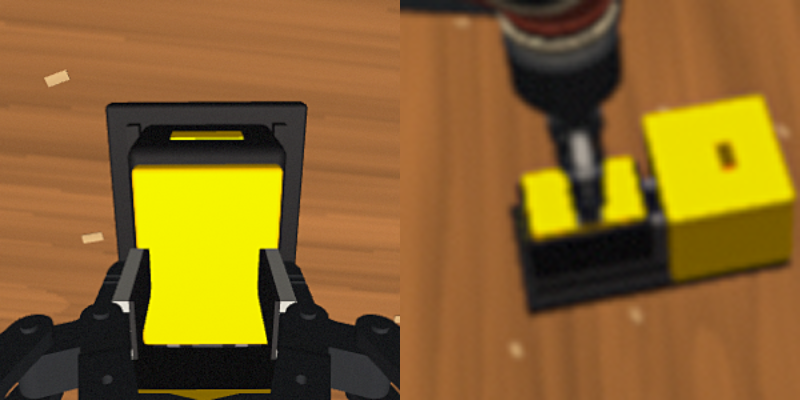

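The wrist crop shows the pads at (140,300) and (270,300), apparently overlapping the yellow top. I check this by projection.

```bash
python3 - <<'E'
from h import *
o=ctrl.get_obs();print(o['t'],o['tool_pos'],o['opening'],o['grip_force'],o['contact_force'])
M=R.from_rotvec(o['tool_rot']).as_matrix()
for y in(-.0215,-.031):
  for x in (.011,-.011):
    for z in (0,-.019,-.041,-.06):
      P=M@[x,y,z]+o['tool_pos']
      print(y,x,z,((proj('w6',[P])[0]-(170,60))*4/3).round(), (proj('d6',[P])[0]-(proj('d6',[[.53,-.02,.05]])[0].astype(int)-50))*4+(400,0))
c=np.radians(5.8);u=np.array([np.cos(c),np.sin(c)]);v=np.array([-u[1],u[0]]);m=np.array([.5149,-.025])
for a,b in[(-.046,-.031),(-.046,.031),(.046,.031),(.046,-.031)]:
  for z in(.07,.012): print('pack',a,b,z,((proj('w6',[[*(m+a*u+b*v),z]])[0]-(170,60))*4/3).round())
E
```

```text
17.525 [ 0.51646706 -0.02578142  0.03024255] 0.042877699850804925 2.9771030487609096 [-1.64308958  0.74095772  5.62050599]
-0.0215 0.011 0 [160. 205.] [576.01740849 253.63667779]
-0.0215 0.011 -0.019 [156. 221.] [573.56744193 238.30120935]
-0.0215 0.011 -0.041 [150. 245.] [570.64720045 220.00434174]
-0.0215 0.011 -0.06 [143. 271.] [568.05009239 203.71583526]
-0.0215 -0.011 0 [162. 246.] [605.50775779 248.16039306]
-0.0215 -0.011 -0.019 [158. 265.] [603.47119567 232.78648736]
-0.0215 -0.011 -0.041 [152. 293.] [601.04383813 214.44523104]
-0.0215 -0.011 -0.06 [146. 324.] [598.8851894  198.11855195]
-0.031 0.011 0 [141. 205.] [578.01702147 263.9121728 ]
-0.031 0.011 -0.019 [134. 221.] [575.58011765 248.63648349]
-0.031 0.011 -0.041 [125. 245.] [572.6748759  230.40743718]
-0.031 0.011 -0.06 [115. 271.] [570.09058532 214.17609569]
-0.031 -0.011 0 [143. 246.] [607.66142179 258.38161046]
-0.031 -0.011 -0.019 [137. 265.] [605.64254921 243.06631704]
-0.031 -0.011 -0.041 [129. 293.] [603.23580473 224.7914943 ]
-0.031 -0.011 -0.06 [120. 324.] [601.09505586 208.52074976]
pack -0.046 -0.031 0.07 [122. 154.]
pack -0.046 -0.031 0.012 [144. 123.]
pack -0.046 0.031 0.07 [293. 153.]
pack -0.046 0.031 0.012 [269. 123.]
pack 0.046 0.031 0.07 [278. 356.]
pack 0.046 0.031 0.012 [261. 282.]
pack 0.046 -0.031 0.07 [137. 356.]
pack 0.046 -0.031 0.012 [152. 283.]
```

The pads are about 10 mm per side inside the pack's outline with hardly any grip force, so this is not a proper hold. I open and close again gently in small steps.

Request:
{"name": "play_rows", "arguments": {"series": [[0.6,[0,0,0],[0,0,0]],[0.7,[0,0,0],[0,0,0]],[0.85,[0,0,0],[0,0,0]],[1,[0,0,0],[0,0,0]],[1,[0,0,0],[0,0,0]],[1,[0,0,0],[0,0,0]]], "force": 40}}

```text
t: 18.27
tool_pos: [0.5152, -0.0258, 0.0285]
tool_rot: [0.155, -3.138, -0.0]
contact_force: [-0.0, 0.9, 0.1]
opening: 0.0853
grip_force: 0.0
```

Request:
{"name": "play_rows", "arguments": {"series": [[0.85,[0,0,0],[0,0,0]],[0.8,[0,0,0],[0,0,0]],[0.76,[0,0,0],[0,0,0]],[0.73,[0,0,0],[0,0,0]],[0.73,[0,0,0],[0,0,0]]], "force": 40}}

```text
t: 18.9
tool_pos: [0.5152, -0.0258, 0.0286]
tool_rot: [0.155, -3.138, 0.0]
contact_force: [-0.3, 0.6, -0.1]
opening: 0.0624
grip_force: 0.0
```

Request:
{"name": "play_rows", "arguments": {"series": [[0.71,[0,0,0],[0,0,0]],[0.69,[0,0,0],[0,0,0]],[0.69,[0,0,0],[0,0,0]]], "force": 40}}

```text
t: 19.27
tool_pos: [0.5152, -0.0258, 0.0286]
tool_rot: [0.155, -3.138, -0.0]
contact_force: [0.5, -0.1, -0.2]
opening: 0.0587
grip_force: 0.0
```

Request:
{"name": "play_rows", "arguments": {"series": [[0.6,[0,0,0],[0,0,0]],[0.5,[0,0,0],[0,0,0]],[0.45,[0,0,0],[0,0,0]],[0.45,[0,0,0],[0,0,0]]], "force": 40}}

```text
t: 19.77
tool_pos: [0.517, -0.0258, 0.0308]
tool_rot: [-0.155, 3.134, -0.0]
contact_force: [-0.9, 2.0, 8.1]
opening: 0.0383
grip_force: 4.0
```

```bash
python3 - <<'E'
from h import *
o=ctrl.get_obs();print({k:np.round(v,3) for k,v in o.items()})
E
```

```text
{'t': np.float64(19.775), 'q': array([-1.940e-01, -4.500e-02,  1.997e+00,  1.000e-03,  1.186e+00,
       -1.864e+00]), 'dq': array([-0.   ,  0.   , -0.001, -0.   ,  0.001,  0.001]), 'effort': array([-6.4900e-01, -2.7025e+01, -2.9422e+01, -2.9500e-01, -4.0000e-01,
        1.9000e-02]), 'tool_pos': array([ 0.517, -0.026,  0.031]), 'tool_rot': array([-0.155,  3.134, -0.   ]), 'contact_force': array([-0.897,  2.003,  8.145]), 'wrist_torque': array([0.229, 0.179, 0.065]), 'grip_force': np.float64(4.01), 'opening': np.float64(0.038)}
```

```bash
python3 - <<'E'
from h import *
o=ctrl.get_obs();M=R.from_rotvec(o['tool_rot']).as_matrix()
# fixed in the tool: use w6 pose (obs then)
t=np.array([.51646706,-.02578142,.03024255]);M=R.from_rotvec([-.155,3.136,0]).as_matrix()
for y in(-.0425,-.049):
  for x in (.011,-.011):
    for z in (0,-.013,-.025,-.04,-.055,-.07):
      print(y,x,z,proj('w6',[M@[x,y,z]+t])[0].round())
w=snap('wrist','w7')
E
```

```text
-0.0425 0.011 0 [258. 214.]
-0.0425 0.011 -0.013 [253. 222.]
-0.0425 0.011 -0.025 [249. 230.]
-0.0425 0.011 -0.04 [242. 243.]
-0.0425 0.011 -0.055 [234. 258.]
-0.0425 0.011 -0.07 [225. 275.]
-0.0425 -0.011 0 [260. 244.]
-0.0425 -0.011 -0.013 [256. 254.]
-0.0425 -0.011 -0.025 [252. 264.]
-0.0425 -0.011 -0.04 [246. 279.]
-0.0425 -0.011 -0.055 [239. 296.]
-0.0425 -0.011 -0.07 [230. 317.]
-0.049 0.011 0 [248. 214.]
-0.049 0.011 -0.013 [243. 222.]
-0.049 0.011 -0.025 [238. 230.]
-0.049 0.011 -0.04 [230. 243.]
-0.049 0.011 -0.055 [221. 257.]
-0.049 0.011 -0.07 [210. 275.]
-0.049 -0.011 0 [250. 244.]
-0.049 -0.011 -0.013 [246. 254.]
-0.049 -0.011 -0.025 [241. 264.]
-0.049 -0.011 -0.04 [234. 279.]
-0.049 -0.011 -0.055 [226. 296.]
-0.049 -0.011 -0.07 [216. 317.]
```

The pictures explain it: the real fingertips end about 40 mm behind the stated TCP, so the fingers have only been touching the pack's top. I open and go deeper, watching the force.

Request:
{"name": "play_rows", "arguments": {"series": [[0.7,[0,0,-0.1],[0,0,0]],[1,[0,0,0],[0,0,0]],[1,[0,0,0],[0,0,0]],[1,[0,0,0],[0,0,0]],[1,[0,0,0.2],[0,0,0]],[1,[0,0,0.15],[0,0,0]],[1,[0,0,0],[0,0,0]]], "force": 40}}

```text
t: 20.7
tool_pos: [0.5141, -0.0256, 0.0147]
tool_rot: [0.155, -3.135, -0.001]
contact_force: [-0.7, 0.1, -0.5]
opening: 0.0856
grip_force: 0.0
```

Request:
{"name": "play_rows", "arguments": {"series": [[1,[0,0,0.1],[0,0,0]],[1,[0,0,0.1],[0,0,0]],[1,[0,0,0.07],[0,0,0]],[1,[0,0,0],[0,0,0]]]}}

```text
t: 21.2
tool_pos: [0.515, -0.0257, 0.0022]
tool_rot: [0.155, -3.137, -0.0]
contact_force: [-1.0, 0.3, -0.8]
opening: 0.0857
grip_force: 0.0
```

Request:
{"name": "play_rows", "arguments": {"series": [[0.8,[0,0,0],[0,0,0]],[0.75,[0,0,0],[0,0,0]],[0.7,[0,0,0],[0,0,0]],[0.5,[0,0,0],[0,0,0]],[0.5,[0,0,0],[0,0,0]]], "force": 40}}

```text
t: 21.82
tool_pos: [0.5157, -0.0255, 0.0033]
tool_rot: [-0.155, 3.137, 0.001]
contact_force: [-2.3, 2.6, 5.3]
opening: 0.0612
grip_force: 46.7
```

Request:
{"name": "play_rows", "arguments": {"series": [[0,[0,0,0],[0,0,0]],[0,[0,0,0],[0,0,0]],[0,[0.1,0,0],[0,0,0]],[0,[0.1,0,0],[0,0,0]],[0,[0,0,0],[0,0,0]]], "force": 80}}

```text
t: 22.45
tool_pos: [0.5069, -0.0269, 0.0036]
tool_rot: [-0.154, 3.134, -0.001]
contact_force: [3.7, 1.7, 4.4]
opening: 0.0603
grip_force: 88.4
```

Request:
{"name": "play_rows", "arguments": {"series": [[0,[0.2,0,0],[0,0,0]],[0,[0.2,0,0],[0,0,0]],[0,[0.2,0,0],[0,0,0]],[0,[0.2,0,0],[0,0,0]],[0,[0.1,0,0],[0,0,0]],[0,[0,0,0],[0,0,0]]]}}

```text
t: 23.2
tool_pos: [0.4617, -0.0316, 0.0036]
tool_rot: [-0.154, 3.135, -0.001]
contact_force: [2.9, 0.6, 6.7]
opening: 0.0602
grip_force: 88.5
```

```bash
python3 - <<'E'
from h import *
o=ctrl.get_obs();print(o['t'],o['tool_pos'],o['contact_force'])
d=snap('side','d8');w=snap('wrist','w8')
p=proj('d8',[[.53,-.02,.05]])[0].astype(int)
B=cv2.resize(d[p[1]-50:p[1]+50,p[0]-50:p[0]+50],(400,400),interpolation=cv2.INTER_CUBIC)
A=cv2.resize(w[60:360,170:470],(400,400))
cv2.imwrite('pics/c8.png',np.hstack([A,B]))
E
```

```text
23.2 [ 0.46168355 -0.03157806  0.00356963] [2.91878763 0.6161069  6.68271732]
```

View pics/c8.png

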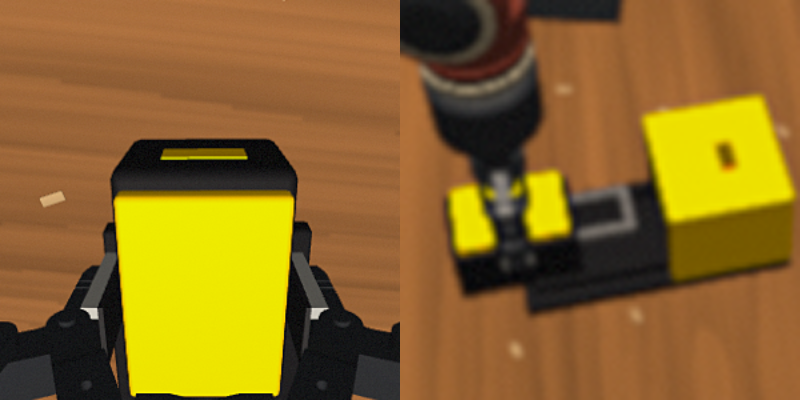

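The pack is out and its tongue (crop (605,210)) is clear of the housing. I lift it while refining the mat's centre from the pictures already taken.

Request:
{"name": "play_rows", "arguments": {"series": [[0,[0.1,0,-0.2],[0,0,0]],[0,[0.1,0,-0.4],[0,0,0]],[0,[0.1,0,-0.6],[0,0,0]],[0,[0,0,-0.4],[0,0,0]],[0,[0,0,0],[0,0,0]]]}}

```text
t: 23.92
tool_pos: [0.4446, -0.0329, 0.0823]
tool_rot: [0.155, -3.136, 0.001]
contact_force: [-0.9, -0.9, -5.9]
opening: 0.0599
grip_force: 88.4
```

```bash
python3 - <<'E'
from h import *
o=ctrl.get_obs();print(o['t'],o['tool_pos'],o['contact_force'],o['grip_force'],R.from_rotvec(o['tool_rot']).as_matrix().round(3))
cs=[]
for fn,c in(('d0',(332,175)),('s0',(515,350))):
    g=cv2.imread(f'pics/{fn}.png').max(axis=2); m=(g<60).astype(np.uint8)
    n,l=cv2.connectedComponents(m); k=l[int(c[1]*.8),int(c[0]*.8)]
    mm=(l==k).astype(np.uint8); ct=max(cv2.findContours(mm,0,1)[0],key=cv2.contourArea)
    W=back(fn,ct.reshape(-1,2),.004)[:,:2].astype(np.float32)
    r=cv2.minAreaRect(W);print(fn,k,mm.sum(),r); cs.append(r[0])
c=np.mean(cs,0);print(c,move([*c,o['tool_pos'][2]]))
E
```

```text
23.925 [ 0.44462243 -0.03286952  0.08233688] [-0.90634498 -0.88554799 -5.8813833 ] 88.39263439178467 [[-0.995 -0.098 -0.001]
 [-0.098  0.995 -0.001]
 [ 0.001 -0.001 -1.   ]]
d0 14 1778 ((0.4660789966583252, 0.3175860643386841), (0.1616382896900177, 0.21176517009735107), 78.07927703857422)
s0 384 3395 ((0.46588048338890076, 0.31842559576034546), (0.16425968706607819, 0.2131415754556656), 78.35953521728516)
[0.46597974 0.31800583] [-1.11593705e+00  6.94136242e+00 -5.42686968e-03]
```

Request:
{"name": "play_rows", "arguments": {"series": [[0,[-0.06,0.4,0],[0,0,0]],[0,[-0.13,0.8,0],[0,0,0]],[0,[-0.16,1,0],[0,0,0]],[0,[-0.16,1,0],[0,0,0]],[0,[-0.16,1,0],[0,0,0]],[0,[-0.16,1,0],[0,0,0]],[0,[-0.14,0.9,0],[0,0,0]],[0,[-0.1,0.6,0],[0,0,0]]]}}

```text
t: 24.92
tool_pos: [0.4633, 0.3066, 0.0792]
tool_rot: [0.157, -3.132, 0.005]
contact_force: [-0.2, -0.5, -4.5]
opening: 0.0601
grip_force: 88.6
```

Request:
{"name": "play_rows", "arguments": {"series": [[0,[-0.05,0.24,0.2],[0,0,0]],[0,[0,0,0.5],[0,0,0]],[0,[0,0,0.4],[0,0,0]],[0,[0,0,0.2],[0,0,0]],[0,[0,0,0.1],[0,0,0]],[0,[0,0,0],[0,0,0]]]}}

```text
t: 25.68
tool_pos: [0.4674, 0.318, 0.0127]
tool_rot: [-0.154, 3.138, -0.0]
contact_force: [0.5, -0.3, -5.1]
opening: 0.0597
grip_force: 88.5
```

Request:
{"name": "play_rows", "arguments": {"series": [[0,[0,0,0.12],[0,0,0]],[0,[0,0,0.1],[0,0,0]],[0,[0,0,0.04],[0,0,0]],[0,[0,0,0.02],[0,0,0]],[0,[0,0,0],[0,0,0]]]}}

```text
t: 26.3
tool_pos: [0.4672, 0.3182, -0.0014]
tool_rot: [-0.155, 3.138, -0.0]
contact_force: [-0.6, -0.2, -5.9]
opening: 0.0602
grip_force: 88.7
```

Request:
{"name": "play_rows", "arguments": {"series": [[0,[0,0,0.02],[0,0,0]],[0,[0,0,0.02],[0,0,0]],[0,[0,0,0],[0,0,0]]]}}

```text
t: 26.68
tool_pos: [0.4671, 0.3181, -0.0035]
tool_rot: [0.155, -3.138, 0.0]
contact_force: [0.4, -1.1, -6.1]
opening: 0.0602
grip_force: 88.7
```

Request:
{"name": "play_rows", "arguments": {"series": [[0,[0,0,0.02],[0,0,0]],[0,[0,0,0],[0,0,0]]]}}

```text
t: 26.92
tool_pos: [0.4672, 0.3182, -0.0043]
tool_rot: [-0.155, 3.138, 0.0]
contact_force: [-0.7, 0.2, -5.2]
opening: 0.0597
grip_force: 88.6
```

Request:
{"name": "play_rows", "arguments": {"series": [[0,[0,0,0.02],[0,0,0]],[0,[0,0,0],[0,0,0]]]}}

```text
t: 27.18
tool_pos: [0.4673, 0.3182, -0.0044]
tool_rot: [0.155, -3.138, 0.0]
contact_force: [-4.7, -2.7, 5.0]
opening: 0.06
grip_force: 89.6
```

Request:
{"name": "play_rows", "arguments": {"series": [[0.75,[0,0,0],[0,0,0]],[0.85,[0,0,0],[0,0,0]],[1,[0,0,0],[0,0,0]],[1,[0,0,0],[0,0,0]],[1,[0,0,-0.3],[0,0,0]],[1,[0,0,-0.8],[0,0,0]],[1,[0,0,-1],[0,0,0]],[1,[0,0,-1],[0,0,0]]]}}

```text
t: 28.18
tool_pos: [0.4672, 0.3182, 0.1522]
tool_rot: [-0.155, 3.137, 0.001]
contact_force: [0.5, -0.1, 0.2]
opening: 0.0851
grip_force: 0.0
```

Request:
{"name": "play_rows", "arguments": {"series": [[1,[0,0,-1],[0,0,0]],[1,[0,0,0],[0,0,0]],[1,[0,0,0],[0,0,0]]]}}

```text
t: 28.55
tool_pos: [0.4671, 0.3181, 0.2]
tool_rot: [-0.155, 3.137, 0.0]
contact_force: [-0.4, 0.2, -0.3]
opening: 0.0855
grip_force: 0.0
```

```bash
python3 - <<'E'
from h import *
o=ctrl.get_obs();print(o['t'],o['tool_pos'],o['contact_force'])
w=snap('wrist','w9')
def rect(m,z,seed):
    n,l,st,c=cv2.connectedComponentsWithStats(m.astype(np.uint8)); k=l[int(seed[1]),int(seed[0])]
    if k==0: print('seed miss'); return
    ct=max(cv2.findContours((l==k).astype(np.uint8),0,1)[0],key=cv2.contourArea)
    r=cv2.minAreaRect(back('w9',ct.reshape(-1,2),z)[:,:2].astype(np.float32)); print(z,st[k],r)
hsv=cv2.cvtColor(w,cv2.COLOR_BGR2HSV)
s=proj('w9',[[.4665,.3185,.062]])[0];print(s)
rect((hsv[...,0]>20)&(hsv[...,0]<35)&(hsv[...,1]>150)&(hsv[...,2]>150),.062,s)
s=proj('w9',[[.40,.35,.004]])[0]
rect(w.max(2)<60,.004,s)
E
```

```text
28.55 [0.4670732  0.31811388 0.20004162] [-0.44138735  0.15793276 -0.30080751]
[323.70804965 174.4197716 ]
0.062 [ 296  137   54   72 3737] ((0.4659596085548401, 0.3175906240940094), (0.07959407567977905, 0.056313637644052505), 5.769989013671875)
0.004 [  241    49   177   201 17671] ((0.4625742733478546, 0.31763696670532227), (0.16824796795845032, 0.21766096353530884), 78.16371154785156)
```

```bash
python3 -c "
from h import *
print(ctrl.finish_job())"
```

```text
the job is handed in; nothing more can be done
None
```

The job is handed in at 28.6 s on the robot's clock: the tab was pressed home at about 11 N, the pin is back in its rack, and the pack stands upright within about 4 mm of the mat's centre. My first two tries at gripping the pack only touched its top, at about 8 N, because the fingertips end about 40 mm short of the stated TCP.

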